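# Tare the balance under the white jar

### The job

Tare the balance that carries the white jar: push the fin of its black cover to slide the cover all the way open, gently press the orange tare key sunk in the well with a fingertip until it is fully down, let it spring back up, and push the cover fully shut again. Only push and press: lift or carry nothing, leave the other balance's cover and key alone, and leave the jar and the other things standing where they are.

Things in the scene. Friction and masses are not known exactly. Their poses are not given: they have to be found in the camera images.
- balance_a: left one (seen from the robot) of two identical white-grey balances, fixed, 204 mm along its x, 170 mm along y. Origin: centre of the underside, on the table; x from front (console) to rear (steel pan, 112 mm diameter, top at z 42 mm), y to its left. Console deck at z 50 mm, with the well under a black sliding cover; cover rails along y, 58 mm apart, tops at z 56 mm; display at its left end
- balance_a_pan (a point): centre of the pan's top surface of the left balance; 40 mm behind the balance's origin along its x
- balance_a_well (a point): centre of the mouth of the round well (44 mm diameter, upright) in the left balance's deck, 50 mm above the table; 65 mm to the front and 50 mm to the right of the balance's origin. The orange tare key, a disc of 26 mm diameter at the well's centre, has its top 18 mm below this point when up, 23 mm below when fully down. The shut cover hides it
- balance_a_fin (a point): middle of the top edge of the blue upright fin on the left balance's cover; moves with it. Fin: 40 mm along the balance's x, 5 mm thick along y, stands 16 mm above the middle of the cover plate (56 mm along x, 52 mm along y, its top 53.5 mm above the table); fin top 70 mm above the table. When shut, the fin is over the well's centre
- balance_a_cover (a joint): how far the cover of the left balance has been slid, in m: 0 shut (centred over the well), growing to 0.054 (end stop) as it is pushed to the balance's left (+y); from 0.048 on the well is fully uncovered. It takes 1 to 2 N and stays where it is left
- balance_a_key (a joint): how far the tare key of the left balance is pressed, in m: 0 up, 0.005 fully down. A spring brings it back up; it starts to move at about 2 N and is fully down at about 5 N
- balance_b: right one (seen from the robot) of two identical white-grey balances, fixed, 204 mm along its x, 170 mm along y. Origin: centre of the underside, on the table; x from front (console) to rear (steel pan, 112 mm diameter, top at z 42 mm), y to its left. Console deck at z 50 mm, with the well under a black sliding cover; cover rails along y, 58 mm apart, tops at z 56 mm; display at its left end
- balance_b_pan (a point): centre of the pan's top surface of the right balance; 40 mm behind the balance's origin along its x
- balance_b_well (a point): centre of the mouth of the round well (44 mm diameter, upright) in the right balance's deck, 50 mm above the table; 65 mm to the front and 50 mm to the right of the balance's origin. The orange tare key, a disc of 26 mm diameter at the well's centre, has its top 18 mm below this point when up, 23 mm below when fully down. The shut cover hides it
- balance_b_fin (a point): middle of the top edge of the blue upright fin on the right balance's cover; moves with it. Fin: 40 mm along the balance's x, 5 mm thick along y, stands 16 mm above the middle of the cover plate (56 mm along x, 52 mm along y, its top 53.5 mm above the table); fin top 70 mm above the table. When shut, the fin is over the well's centre
- balance_b_cover (a joint): how far the cover of the right balance has been slid, in m: 0 shut (centred over the well), growing to 0.054 (end stop) as it is pushed to the balance's left (+y); from 0.048 on the well is fully uncovered. It takes 1 to 2 N and stays where it is left
- balance_b_key (a joint): how far the tare key of the right balance is pressed, in m: 0 up, 0.005 fully down. A spring brings it back up; it starts to move at about 2 N and is fully down at about 5 N
- white_jar: white plastic jar with a white screw lid, 34 mm diameter, 45 mm high, standing loose on the pan of one of the balances; origin at the centre of its underside, z up
- reagent_bottle: square black bottle with a black cap, 35 x 31 mm, 60 mm high, standing loose on the pan of the other balance; origin at the centre of its underside, z up
- dropper_bottle: white dropper bottle with a pointed cap, 25 mm diameter, 66 mm high, standing loose on the table between the balances; origin at the centre of its underside, z up
- cup: clear open cup with a pinkish content, 71 mm diameter, 81 mm high, standing loose on the table left of the balances; origin at the centre of its underside, z up
Things that resemble listed ones, but are neither listed nor needed, are in the scene too. What is shaped like the dropper_bottle but green or red is not meant.

How it is judged:
By the outcome, as a careful person would: the job done as asked, in the order asked, and still so for the second after the job is handed in, with the robot touching nothing.
It also fails if it takes over 45 s, if anything falls off the work surface, if the arm or the gripper's body presses on something with over 40 N, if the wrist force passes 120 N, or if a joint passes its speed limit or range.

### The arm

A 6-joint arm with a two-finger parallel gripper is mounted at the origin on a cart in front of the work surface, level with it; the furniture and walls round the work are solid. World frame = base frame: x ahead of the robot, y to its left, z up, the work surface at z = 0. Lengths are in m, angles in rad, forces in N, time in s.
With the tool pointing down it reaches from about 0.275 to 0.825 m from the base axis. Payload 4.9 kg.
Tool frame: the origin (TCP) lies at the very end of the fingers, on their centre line; the grasp point (between the pads) lies 19 mm behind it; z points along the fingers, y is the line along which they close (so a half turn about z gives the same grasp; the last joint's range is limited). The gripper opens to 85 mm and grips with 20 to 120 N. Pads are 22 mm wide; open, the fingers measure 114 mm over their backs; the gripper's body (76 mm by 85 mm) begins 54 mm behind the grasp point. The pads swing forward as they close: fully open they stand 13 mm farther back than shut.
Start: joints at [-1.343, 0.326, -0.193, 1.052, 0, 1.437], TCP at [0.195, -0.514, 0.231] pointing down, gripper open.
Joint ranges: [-2.65, 2.65], [-0.97, 1.79], [-1.3, 1.35], [-1.93, 2.1], [-1.47, 1.37], [-3.14, 3.14]. Speed limits (rad/s): [2.57, 2.57, 3.14, 3.14, 3.14, 3.14].

### API

Orientations are given as a unit quaternion [x, y, z, w].
In Python, from bench import robot, snapshot, camera_model, search_frame gives the robot as it stands.
- The arm moves only by the tool step_arm, never from a script. Its argument "plan" is text: rows parted by semicolons, each of 7 numbers parted by spaces: the shift along the tool's x, y, z in mm, then the turn, a rotation vector about the tool's x, y, z in rad, then the finger opening in mm, from 0 to 85.4. A call has exactly 10 rows; each row shifts and turns the commanded pose from where the row before left it, along the tool's axes as they then stand; what a row does not reach is not made up. A row lasts 1/8 s, in which the tool goes at most 62.5 mm and 10.7 degrees, less where a joint would pass 70% of its speed; a pose out of reach is approached as far as the arm can. A call is refused whole if a number of a shift passes 62.5 or a number of a turn 0.188, either way. A call with a gripper value outside its range is refused whole. The fingers move at their own pace and stop on an object; the grip force is fixed at half the most. Time passes only in rows, so rows that do not move let the fingers close, or fill a call up. It gives the time, the measured TCP pose, the force, the opening and the grip force at its end, in the units of the state.
- robot.get_state(): the state, without advancing time (a new reading comes with each control period).
- snapshot(name): name is "side" or "top" or "wrist"; returns the picture (384x512x3 uint8, red, green, blue); there is no depth.
- camera_model(name): a dict with "K" (3x3 intrinsics, pixels), "k1" (the pictures are not rectified: a ray, as slopes to the right and down, at radius r is drawn at 1 + k1 r^2 times it, then the intrinsics apply), "R" (3x3) and "t" (3): a world point X has camera coordinates R X + t; the wrist camera has in their place "T_tool_cam" (4x4, takes a point from camera to tool coordinates, whose origin is the TCP and whose axes are the flange's). Camera axes: x right, y down, z forward; pixel columns grow to the right and rows downward; lengths in m; the calibration is good to about 2 mm. A picture is of the moment at which its call begins: read the wrist's pose just before it. camera_model takes no time and is no camera call.
- robot.hand_in(): hands the job in; it is judged then, once.
Trained networks look in the newest picture that a camera, given by its name, has taken for a name from the list of things; names that differ only in an ending like _2 or _b are one class to them, and where a whole thing is asked for, a point or a joint stands for the part that bears it (a point fixed in the world has none). Each returns a list of dicts, best first, with "score" (0 to 1); they miss things now and then, are a little off and sometimes report something else, mostly with a low value. They report only what shows in the picture. A call takes as long as a camera call. They do not tell look-alikes from the thing itself.
- search_frame(query, camera): "centre" ([column, row] as shares, 0 to 1, of the picture: columns of its width, rows of its height, amid what is visible of it).
The state is a dict: "clock": time; "qpos": joint angles; "joint_vel": joint speeds; "joint_efforts": joint torques, N m; "eef_pos": TCP position; "eef_rot": TCP orientation; "wrist_force": force on the tool from outside, world axes, zero at the start; "torque": the same for the moment, N m; "opening": finger opening in m; "finger_force": force on a finger pad.
Only numpy, scipy, OpenCV 4.12 (cv2) and the standard library are available. Lean on these libraries where they do the work, as an engineer would, in place of code of your own. Each camera call takes 0.05 s, during which the arm holds its last target. There are 200 camera calls.

## Working session

There is one attempt and no reset: what is moved stays moved. The work goes in short steps, Python scripts to look and compute and a tool call to move; the robot and the scene stay as the last step left them, time stands still between calls to the robot, and variables do not carry over. Pictures are saved under pics/ and viewed, at most 10 in all, crops included, and the job is handed in when it is done.

Besides the shell and the picture viewer there is one more tool, called in YAML: its name, and indented under it one key for each argument. step_arm: Moves the arm, as the interface text tells. Its arguments: {"type":"object","properties":{"plan":{"type":"string"}},"required":["plan"]}

```bash
mkdir -p pics; ls; python3 - <<'E'
from bench import robot, snapshot, camera_model, search_frame
import cv2
s=robot.get_state(); print(s)
for n in("top","side"):
    im=snapshot(n); cv2.imwrite(f"pics/{n}0.png",im[:,:,::-1])
    print(n,camera_model(n))
    for q in["balance_a","balance_a_fin","white_jar","reagent_bottle","dropper_bottle","cup","balance_a_cover"]:
        print(q,[([round(c*z,1) for c,z in zip(d["centre"],(512,384))],round(d["score"],2)) for d in search_frame(q,n)[:4]])
print(camera_model("wrist"),robot.get_state()["clock"])
E
```

```text
pics
{'clock': 0.0, 'qpos': array([-1.34322526e+00,  3.26957741e-01, -1.93601065e-01,  1.05200203e+00,
       -1.40476345e-05,  1.43661520e+00]), 'joint_vel': array([ 0.00019891,  0.00036281,  0.00045892, -0.000164  , -0.00069465,
        0.00066237]), 'joint_efforts': array([-1.35737075e-03, -4.43394828e+01,  2.62444085e+01,  1.54383009e-02,
       -2.33447272e-04,  4.12014913e-06]), 'eef_pos': array([ 0.19453373, -0.51381327,  0.23048777]), 'eef_rot': array([ 9.83686084e-01,  1.79891384e-01, -4.81980618e-05, -8.80965538e-04]), 'wrist_force': array([-0.0470557 , -0.41374329,  0.02659306]), 'torque': array([ 0.00552278, -0.00371006,  0.00994209]), 'finger_force': 0.0, 'opening': 0.0850195591218456}
top {'K': array([[403.53265627,   0.        , 252.93344127],
       [  0.        , 403.53265627, 181.74430719],
       [  0.        ,   0.        ,   1.        ]]), 'k1': -0.037337404262072535, 'R': array([[ 0.06158015, -0.99807969,  0.00669522],
       [-0.97565877, -0.06160861, -0.2104622 ],
       [ 0.21047053,  0.00642804, -0.97757907]]), 't': array([0.04250589, 0.52742347, 1.06653206]
[... 1079 characters left out ...]
], 0.59), ([281.1, 226.1], 0.45)]
cup [([233.3, 152.9], 0.89), ([267.6, 270.2], 0.56)]
balance_a_cover [([229.3, 185.3], 0.73), ([243.8, 194.9], 0.33)]
{'K': array([[271.26419143,   0.        , 253.98965478],
       [  0.        , 271.26419143, 187.3174358 ],
       [  0.        ,   0.        ,   1.        ]]), 'k1': -0.06035026535658566, 'T_tool_cam': array([[-4.07055969e-04, -9.62915948e-01, -2.69801246e-01,
         6.68433381e-02],
       [ 9.99999917e-01, -3.91348434e-04, -1.12009443e-04,
        -5.23067351e-04],
       [ 2.26938398e-06, -2.69801269e-01,  9.62916027e-01,
        -1.42806168e-01],
       [ 0.00000000e+00,  0.00000000e+00,  0.00000000e+00,
         1.00000000e+00]])} 0.8
```

```bash
python3 - <<'E'
import cv2,numpy as np
a=cv2.imread("pics/top0.png")[110:270,60:440]; b=cv2.imread("pics/side0.png")[130:330,130:410]
a=cv2.resize(a,None,fx=2,fy=2,interpolation=cv2.INTER_CUBIC);b=cv2.resize(b,(390,279),interpolation=cv2.INTER_CUBIC)
c=np.zeros((599,760,3),np.uint8);c[:320]=a;c[320:,:390]=b
cv2.imwrite("pics/v1.png",c)
E
```

```text
(no output)
```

View pics/v1.png

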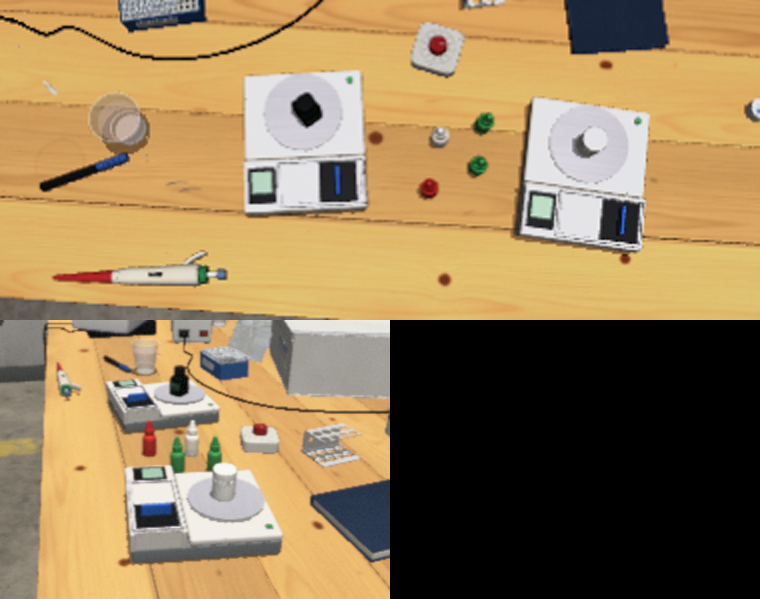

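The picture shows two balances. The white jar (top px about 357,180) is on the right one, so balance_b is the target, with its fin at about (371,220). The black bottle on the left one rules out the other fin at about (229,199). Next I'll measure the balance's pose.

```bash
cat > h.py <<'E'
import numpy as np,cv2
from scipy.spatial.transform import Rotation as Ro
from bench import robot,snapshot,camera_model,search_frame
def pose(name,s=None):
    m=camera_model(name)
    if name!="wrist": return m,m["R"],m["t"]
    s=s or robot.get_state(); T=np.eye(4);T[:3,:3]=Ro.from_quat(s["eef_rot"]).as_matrix();T[:3,3]=s["eef_pos"]
    W=np.linalg.inv(T@m["T_tool_cam"]); return m,W[:3,:3],W[:3,3]
def world(P,uv,z):
    m,R,t=P; d=cv2.undistortPoints(np.array(uv,float).reshape(-1,1,2),m["K"],np.array([m["k1"],0,0,0.])).reshape(-1,2)
    r=np.c_[d,np.ones(len(d))]@R; c=-R.T@t; return c+r*((z-c[2])/r[:,2])[:,None]
def proj(P,X):
    m,R,t=P; return cv2.projectPoints(np.array(X,float).reshape(-1,1,3),cv2.Rodrigues(R)[0],t,m["K"],np.array([m["k1"],0,0,0.]))[0].reshape(-1,2)
def blue(im,box):
    u0,v0,u1,v1=box; c=im[v0:v1,u0:u1].astype(int); M=(c[...,2]>c[...,0]+50)&(c[...,2]>c[...,1]+30)
    n,l,st,_=cv2.connectedComponentsWithStats(M.astype(np.uint8)); k=1+np.argmax(st[1:,4]); v,u=np.where(l==k)
    return np.c_[u+u0,v+v0].astype(float)
def tool(s,p):   # world point in tool coords (mm)
    return Ro.from_quat(s["eef_rot"]).inv().apply(p-s["eef_pos"])*1000
E
python3 - <<'E'
from h import *
P=pose("top");im=cv2.imread("pics/top0.png")[:,:,::-1]
b=blue(im,(355,205,390,245)); print(len(b),b.mean(0),np.ptp(b,axis=0))
fin=world(P,b.mean(0),.066)[0]
pan=world(P,[60+588/2,110+145/2],.042)[0]; print("fin",fin,"pan",pan)
d=pan-fin; yaw=np.arctan2(d[1],d[0])-np.arctan2(50,105);print(np.hypot(*d[:2]),"expect",np.hypot(105,50),np.degrees(yaw))
c=world(P,np.array([[531,98],[649,113],[642,245],[518,234]])/2+[60,110],.045);print(c)
e=c[0]-c[3];f=c[1]-c[2];print(np.degrees([np.arctan2(e[1],e[0]),np.arctan2(f[1],f[0])]))
E
```

```text
27 [371.11111111 219.44444444] [ 2. 13.]
fin [ 0.43725777 -0.25167482  0.066     ] pan [ 0.54259083 -0.20997399  0.042     ]
0.11328730487935638 expect 116.29703349613007 -3.864982776843245
[[ 0.60537246 -0.12708035  0.045     ]
 [ 0.5941215  -0.29623111  0.045     ]
 [ 0.4056711  -0.28533945  0.045     ]
 [ 0.41049043 -0.11383726  0.045     ]]
[-3.88752469 -3.30778191]
```

step_arm:
  plan: "0 0 0 0 0 0.142 0;0 0 0 0 0 0.142 0;0 0 0 0 0 0.142 0;38 -39 8 0 0 0 0;38 -39 8 0 0 0 0;38 -39 8 0 0 0 0;38 -39 15 0 0 0 0;38 -39 15 0 0 0 0;38 -39 15 0 0 0 0;0 0 0 0 0 0 0"

```text
clock: 2.05
eef_pos: [0.4387, -0.2924, 0.1612]
eef_rot: [1.0, -0.029, -0.001, -0.001]
wrist_force: [0.1, -1.4, 0.3]
opening: 0.0001
finger_force: 0.0
```

```bash
python3 - <<'E'
from h import *
s=robot.get_state();print(s["clock"],s["eef_pos"],Ro.from_quat(s["eef_rot"]).as_matrix()[:,0],s["wrist_force"],s["opening"])
P=pose("wrist",s);im=snapshot("wrist");cv2.imwrite("pics/w1.png",im[:,:,::-1])
print("fin px",proj(P,[.437,-.2517,.07]))
for q in["balance_b_fin","white_jar","balance_b"]:
    print(q,[([round(c*z,1) for c,z in zip(d["centre"],(512,384))],round(d["score"],2)) for d in search_frame(q,"wrist")[:3]])
E
```

```text
2.05 [ 0.43871313 -0.29237991  0.16115067] [ 0.99830288 -0.05822136 -0.001281  ] [ 0.06499197 -1.37590576  0.32553304] 6.289059275084927e-05
fin px [[209.17453068 192.82851902]]
balance_b_fin [([214.6, 191.4], 0.79)]
white_jar [([141.8, 74.8], 0.77)]
balance_b [([169.0, 117.7], 0.71)]
```

View pics/w1.png

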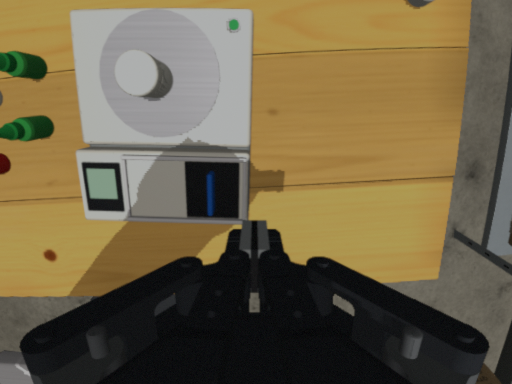

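The wrist view shows the white jar's balance. Its fin is at about (210,192), its display at (103,187), and my closed fingertips at (255,222). Next I'll measure the fin from here.

```bash
python3 - <<'E'
from h import *
s=robot.get_state();P=pose("wrist",s);im=cv2.imread("pics/w1.png")[:,:,::-1]
b=blue(im,(190,160,235,220));print(len(b),b.mean(0),b.min(0),b.max(0))
# top edge ends: fin top seen from right/above; use right-most per row
fin=world(P,b.mean(0),.066)[0];print(fin,tool(s,fin))
ends=world(P,[b[b[:,1]<b[:,1].min()+3].mean(0),b[b[:,1]>b[:,1].max()-3].mean(0)],.066);print(ends,tool(s,ends))
# balance edges: top rear edge corners, jar pan
c=world(P,[[72,12],[252,9],[251,147],[83,146]],.04);print(c, np.degrees(np.arctan2(*(c[0]-c[1])[[0,1]])))
print("tip px",proj(P,s["eef_pos"]))
g=cv2.cvtColor(im,cv2.COLOR_RGB2GRAY);
E
```

```text
248 [209.56048387 193.68548387] [207. 172.] [212. 215.]
[ 0.43311146 -0.25519645  0.066     ] [ -6.42205238 -40.95367337  96.63204568]
[[ 0.45235319 -0.25761646  0.066     ]
 [ 0.41327778 -0.25340086  0.066     ]] [[ 12.93673483 -39.79692966  96.63743542]
 [-26.33069213 -41.44863107  96.62695922]]
[[ 0.6046203  -0.14251788  0.04      ]
 [ 0.59173402 -0.30507612  0.04      ]
 [ 0.47024305 -0.29589121  0.04      ]
 [ 0.48333322 -0.12833035  0.04      ]] 4.5324606672066
tip px [[253.81780446 232.16203866]]
```

step_arm:
  plan: "-5 0 10 0 0 0.022 0;0 0 20 0 0 0 0;0 0 20 0 0 0 0;0 0 20 0 0 0 0;0 0 15 0 0 0 0;0 0 10 0 0 0 0;0 0 5 0 0 0 0;0 -5 0 0 0 0 0;0 -5 0 0 0 0 0;0 0 0 0 0 0 0"

```text
clock: 3.5
eef_pos: [0.4334, -0.2848, 0.0627]
eef_rot: [0.999, -0.043, 0.0, 0.0]
wrist_force: [-0.1, 0.5, -0.8]
opening: 0.0003
finger_force: 0.0
```

```bash
python3 - <<'E'
from h import *
s=robot.get_state();P=pose("wrist",s);im=snapshot("wrist");cv2.imwrite("pics/w2.png",im[:,:,::-1])
b=blue(im,(60,90,250,300));print(len(b),b.mean(0),b.min(0),b.max(0))
fin=world(P,b.mean(0),.067)[0];print(fin,tool(s,fin),s["eef_pos"],s["wrist_force"])
ends=world(P,[b[b[:,1]<b[:,1].min()+3].mean(0),b[b[:,1]>b[:,1].max()-3].mean(0)],.067);print(tool(s,ends))
print("tip px",proj(P,s["eef_pos"]))
E
```

```text
512 [193.19140625 228.13085938] [187. 199.] [200. 257.]
[ 0.4406248  -0.25163054  0.067     ] [  4.38897428 -33.68543387  -4.28734427] [ 0.4333812  -0.28482058  0.06272166] [-0.07509915  0.46376379 -0.81745451]
[[ 20.82771947 -31.50076166  -4.27882656]
 [-12.73516093 -33.43834061  -4.29538688]]
tip px [[253.76451358 232.16652816]]
```

View pics/w2.png

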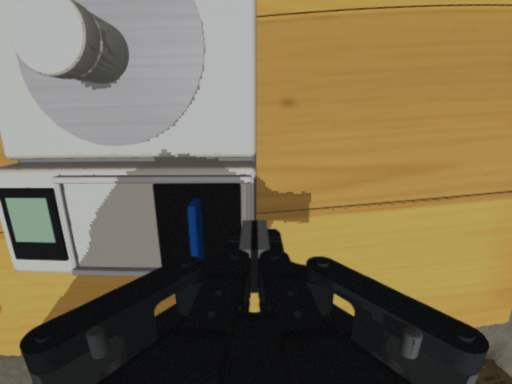

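The fin is at about (193,228), 33 mm to the left of the fingertip at (254,232). The balance edges run parallel to the tool axes, so I can push now.

step_arm:
  plan: "0 -7 1 0 0 0 0;0 -7 1 0 0 0 0;0 -5 0 0 0 0 0;0 -5 0 0 0 0 0;0 -5 0 0 0 0 0;0 -5 0 0 0 0 0;0 -5 0 0 0 0 0;0 -5 0 0 0 0 0;0 -5 0 0 0 0 0;0 0 0 0 0 0 0"

```text
clock: 4.8
eef_pos: [0.4375, -0.2358, 0.0603]
eef_rot: [0.999, -0.043, 0.0, -0.0]
wrist_force: [-1.1, 0.3, 0.1]
opening: -0.0
finger_force: 0.0
```

```bash
python3 - <<'E'
from h import *
s=robot.get_state();P=pose("wrist",s);im=snapshot("wrist");cv2.imwrite("pics/w3.png",im[:,:,::-1])
b=blue(im,(60,90,300,300));print(len(b),b.mean(0),b.min(0),b.max(0))
ends=world(P,[b[b[:,1]<b[:,1].min()+3].mean(0)],.068);print(tool(s,ends),ends,s["eef_pos"],s["wrist_force"])
E
```

```text
386 [225.27979275 222.68393782] [221. 200.] [230. 251.]
[[ 21.38147815 -14.10131818  -7.70160563]] [[ 0.45996078 -0.22357597  0.068     ]] [ 0.43745418 -0.23579185  0.06028283] [-1.12893883  0.34027632  0.1462258 ]
```

step_arm:
  plan: "0 -5 0 0 0 0 0;0 -5 0 0 0 0 0;0 -4 0 0 0 0 0;0 -4 0 0 0 0 0;0 -2 0 0 0 0 0;0 -1 0 0 0 0 0;0 -1 0 0 0 0 0;0 -1 0 0 0 0 0;0 0 0 0 0 0 0;0 0 0 0 0 0 0"

```text
clock: 6.1
eef_pos: [0.4393, -0.2135, 0.0603]
eef_rot: [0.999, -0.043, -0.0, -0.0]
wrist_force: [1.0, -1.8, 0.8]
opening: 0.0003
finger_force: 0.4
```

step_arm:
  plan: "0 -1 0 0 0 0 0;0 -1 0 0 0 0 0;0 -1 0 0 0 0 0;0 0 0 0 0 0 0;0 0 0 0 0 0 0;0 0 0 0 0 0 0;0 0 0 0 0 0 0;0 0 0 0 0 0 0;0 0 0 0 0 0 0;0 0 0 0 0 0 0"

```text
clock: 7.35
eef_pos: [0.4395, -0.212, 0.0604]
eef_rot: [0.999, -0.043, -0.0, 0.002]
wrist_force: [-1.1, -5.7, -0.6]
opening: -0.0001
finger_force: 2.6
```

```bash
python3 - <<'E'
from h import *
s=robot.get_state();print(s["eef_pos"],s["wrist_force"],s["clock"]);im=snapshot("wrist");cv2.imwrite("pics/w4.png",im[:,:,::-1])
E
```

```text
[ 0.43950565 -0.21202386  0.06041139] [-1.11340848 -5.67874778 -0.63036949] 7.35
```

View pics/w4.png

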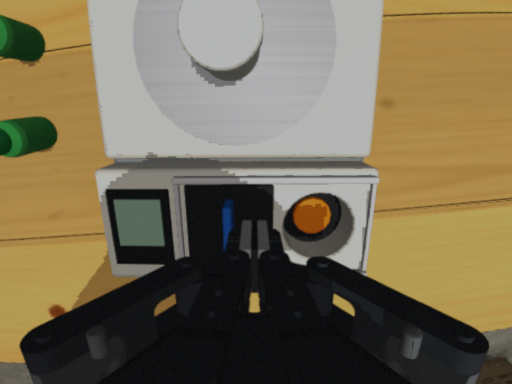

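The cover is at its end stop: 5.7 N at the fingertip, and the well at about (312,217) fully uncovered with the orange key in view. Next I'll locate the key.

```bash
python3 - <<'E'
from h import *
s=robot.get_state();P=pose("wrist",s);im=cv2.imread("pics/w4.png")[:,:,::-1].astype(int)
M=(im[...,0]>im[...,2]+80)&(im[...,0]>130)&(im[...,1]<im[...,0]*.65);M[:170]=0;M[260:]=0;M[:,:275]=0;M[:,350:]=0
v,u=np.where(M);print(len(u),u.min(),u.max(),v.min(),v.max());
(c,r)=cv2.minEnclosingCircle(np.c_[u,v].astype(np.float32));print(c,r)
k=world(P,c,.032)[0];print("key",k,tool(s,k))
# well mouth: plate right rail etc
t=world(P,[[378,170],[366,268],[374,155]],.05);print(tool(s,t))
tp=world(pose("top"),[0,0],.05)
T=snapshot("top");cv2.imwrite("pics/t2.png",T[:,:,::-1])
I=T.astype(int);M=(I[...,0]>I[...,2]+110)&(I[...,1]<I[...,0]*.62);M[:205]=0;M[240:]=0;M[:,:350]=0;M[:,390:]=0
v,u=np.where(M);print("top",len(u));
if len(u): k=world(pose("top"),[u.mean(),v.mean()],.032)[0];print(u.mean(),v.mean(),k,tool(s,k))
E
```

```text
873 295 330 198 231
(312.0789489746094, 215.15789794921875) 18.050601959228516
key [ 0.43515767 -0.25136994  0.032     ] [-0.85146528 39.50313518 28.51073077]
[[ 34.25808362  72.64589522  10.60328852]
 [-30.92454107  73.19200378  10.63324397]
 [ 43.06693239  69.22509849  10.58835059]]
top 0
```

step_arm:
  plan: "0 5 0 0 0 0 0;0 10 -4 0 0 0 0;0 10 0 0 0 0 0;0 10 0 0 0 0 0;0 7.5 0 0 0 0 0;0 0 0 0 0 0 0;0 0 0 0 0 0 0;0 0 0 0 0 0 0;0 0 0 0 0 0 0;0 0 0 0 0 0 0"

```text
clock: 8.7
eef_pos: [0.4359, -0.2527, 0.0643]
eef_rot: [0.999, -0.043, 0.0, -0.0]
wrist_force: [0.5, -0.6, -0.7]
opening: -0.0001
finger_force: 0.0
```

```bash
python3 - <<'E'
from h import *
s=robot.get_state();print(s["eef_pos"],s["wrist_force"],s["clock"]);P=pose("wrist",s);im=snapshot("wrist")
print(tool(s,np.array([.43516,-.25137,.032])))
cv2.imwrite("pics/w5.png",cv2.resize(im[150:300,150:350,::-1],None,fx=3.5,fy=3.5,interpolation=cv2.INTER_CUBIC))
E
```

```text
[ 0.43594917 -0.25267346  0.06430329] [ 0.52026199 -0.59812881 -0.74770711] 8.7
[-0.89850489 -1.2300941  32.30330844]
```

View pics/w5.png

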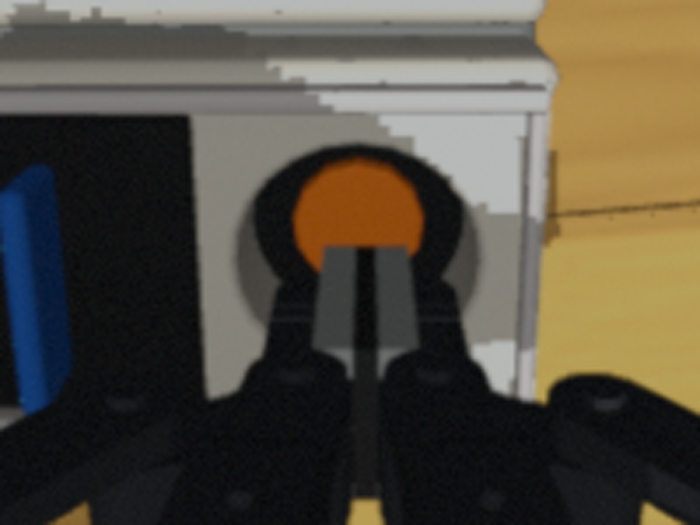

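The crop shows the key at crop (359,215) straight ahead of and below the fingertips, which are at crop column 365. That is within about 1 mm, so I'll descend.

step_arm:
  plan: "-0.5 -1 5 0 0 0 0;0 0 6 0 0 0 0;0 0 6 0 0 0 0;0 0 5 0 0 0 0;0 0 4 0 0 0 0;0 0 2 0 0 0 0;0 0 2 0 0 0 0;0 0 1 0 0 0 0;0 0 0 0 0 0 0;0 0 0 0 0 0 0"

```text
clock: 10.0
eef_pos: [0.4356, -0.2519, 0.0334]
eef_rot: [0.999, -0.043, 0.0, 0.0]
wrist_force: [0.3, -0.3, -0.2]
opening: 0.0001
finger_force: 0.0
```

step_arm:
  plan: "0 0 1 0 0 0 0;0 0 1 0 0 0 0;0 0 1 0 0 0 0;0 0 1 0 0 0 0;0 0 1 0 0 0 0;0 0 0 0 0 0 0;0 0 0 0 0 0 0;0 0 0 0 0 0 0;0 0 0 0 0 0 0;0 0 0 0 0 0 0"

```text
clock: 11.25
eef_pos: [0.4356, -0.2519, 0.0283]
eef_rot: [0.999, -0.043, 0.0, 0.0]
wrist_force: [0.4, 0.7, 3.6]
opening: 0.0002
finger_force: 1.9
```

step_arm:
  plan: "0 0 0.7 0 0 0 0;0 0 0.7 0 0 0 0;0 0 0.7 0 0 0 0;0 0 0.5 0 0 0 0;0 0 0.5 0 0 0 0;0 0 0 0 0 0 0;0 0 0 0 0 0 0;0 0 0 0 0 0 0;0 0 0 0 0 0 0;0 0 0 0 0 0 0"

```text
clock: 12.5
eef_pos: [0.4356, -0.2519, 0.0268]
eef_rot: [0.999, -0.043, 0.0, 0.0]
wrist_force: [-2.6, 2.1, 21.1]
opening: 0.0002
finger_force: 10.7
```

step_arm:
  plan: "0 0 -3 0 0 0 0;0 0 -5 0 0 0 0;0 0 -10 0 0 0 0;0 0 -15 0 0 0 0;0 0 -15 0 0 0 0;0 0 -15 0 0 0 0;0 0 0 0 0 0 0;0 0 0 0 0 0 0;0 0 0 0 0 0 0;0 0 0 0 0 0 0"

```text
clock: 13.75
eef_pos: [0.4352, -0.2516, 0.0877]
eef_rot: [0.999, -0.043, -0.0, -0.0]
wrist_force: [-0.2, -0.1, 0.0]
opening: -0.0001
finger_force: 0.0
```

```bash
python3 - <<'E'
from h import *
s=robot.get_state();print(s["eef_pos"],s["wrist_force"],s["clock"]);im=snapshot("wrist")
P=pose("wrist",s);b=blue(im,(60,90,252,300));e=world(P,[b[b[:,1]<b[:,1].min()+3].mean(0)],.068);print(tool(s,e))
cv2.imwrite("pics/w6.png",cv2.resize(im[120:320,110:350,::-1],None,fx=2.5,fy=2.5,interpolation=cv2.INTER_CUBIC))
E
```

```text
[ 0.43518738 -0.25157646  0.08768353] [-0.1701712  -0.08372838  0.0133701 ] 13.75
[[ 21.45879244 -51.01291831  19.69545941]]
```

View pics/w6.png

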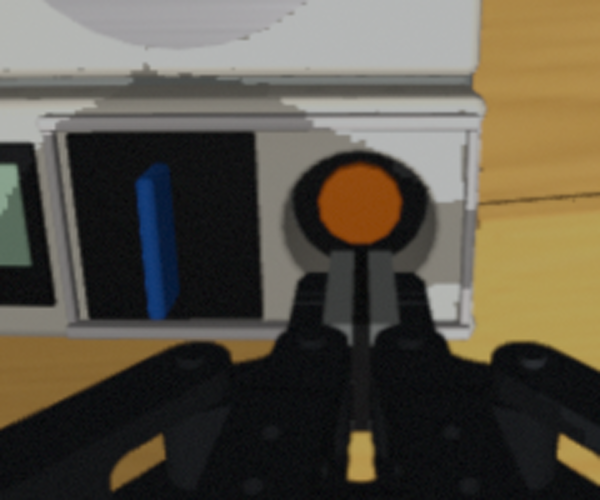

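The key is back up at crop (360,203), and the cover is still open with its fin at crop (155,240), about 52 mm to the left. I'll cross over the fin and come down on its left side.

step_arm:
  plan: "0 -20 0 0 0 0 0;0 -20 0 0 0 0 0;0 -20 0 0 0 0 0;0 -16 0 0 0 0 0;0 -7 0 0 0 0 0;0 0 10 0 0 0 0;0 0 10 0 0 0 0;0 0 7 0 0 0 0;0 0 0 0 0 0 0;0 0 0 0 0 0 0"

```text
clock: 15.05
eef_pos: [0.4426, -0.1694, 0.0611]
eef_rot: [0.999, -0.043, -0.0, -0.0]
wrist_force: [0.6, -0.2, -0.7]
opening: -0.0001
finger_force: 0.0
```

```bash
python3 - <<'E'
from h import *
s=robot.get_state();print(s["eef_pos"],s["wrist_force"],s["clock"]);im=snapshot("wrist")
P=pose("wrist",s);b=blue(im,(240,90,400,300));e=world(P,[b[b[:,1]<b[:,1].min()+3].mean(0)],.068);print(len(b),tool(s,e))
E
```

```text
[ 0.44263383 -0.16937789  0.06112739] [ 0.55617503 -0.17741601 -0.74589288] 15.05
679 [[22.04427697 25.7358551  -6.87565912]]
```

step_arm:
  plan: "0 6 0.5 0 0 0 0;0 6 0 0 0 0 0;0 6 0 0 0 0 0;0 6 0 0 0 0 0;0 6 0 0 0 0 0;0 6 0 0 0 0 0;0 6 0 0 0 0 0;0 6 0 0 0 0 0;0 6 0 0 0 0 0;0 6 0 0 0 0 0"

```text
clock: 16.35
eef_pos: [0.4375, -0.2293, 0.0607]
eef_rot: [0.999, -0.043, 0.0, -0.0]
wrist_force: [0.8, 2.0, 1.1]
opening: -0.0001
finger_force: 0.8
```

step_arm:
  plan: "0 2 0 0 0 0 0;0 2 0 0 0 0 0;0 1.5 0 0 0 0 0;0 1.5 0 0 0 0 0;0 1 0 0 0 0 0;0 1 0 0 0 0 0;0 0 0 0 0 0 0;0 0 0 0 0 0 0;0 0 0 0 0 0 0;0 0 0 0 0 0 0"

```text
clock: 17.6
eef_pos: [0.4367, -0.2367, 0.0606]
eef_rot: [0.999, -0.043, 0.0, -0.001]
wrist_force: [1.4, 5.0, 2.3]
opening: 0.0002
finger_force: 2.7
```

step_arm:
  plan: "0 1 0 0 0 0 0;0 1 0 0 0 0 0;0 0 0 0 0 0 0;0 0 0 0 0 0 0;0 0 0 0 0 0 0;0 0 0 0 0 0 0;0 0 0 0 0 0 0;0 0 0 0 0 0 0;0 0 0 0 0 0 0;0 0 0 0 0 0 0"

```text
clock: 18.85
eef_pos: [0.4367, -0.2369, 0.0605]
eef_rot: [0.999, -0.042, 0.0, -0.003]
wrist_force: [3.1, 10.1, 4.5]
opening: 0.0
finger_force: 5.3
```

The cover is at its stop: 10 N with no further movement. I'll back off and lift.

step_arm:
  plan: "0 -4 0 0 0 0 0;0 -8 0 0 0 0 0;0 0 -15 0 0 0 0;0 0 -25 0 0 0 0;0 0 -30 0 0 0 0;0 0 -30 0 0 0 0;0 0 0 0 0 0 0;0 0 0 0 0 0 0;0 0 0 0 0 0 0;0 0 0 0 0 0 0"

```text
clock: 20.1
eef_pos: [0.437, -0.2276, 0.1599]
eef_rot: [0.999, -0.043, -0.001, -0.0]
wrist_force: [-0.0, -1.1, -0.6]
opening: 0.0002
finger_force: 0.0
```

```bash
python3 - <<'E'
from h import *
s=robot.get_state();print(s["eef_pos"],s["wrist_force"],s["clock"]);im=snapshot("wrist")
cv2.imwrite("pics/w7.png",im[:,:,::-1])
E
```

```text
[ 0.43704865 -0.22757593  0.15987911] [-0.03372248 -1.0743106  -0.55559128] 20.1
```

View pics/w7.png

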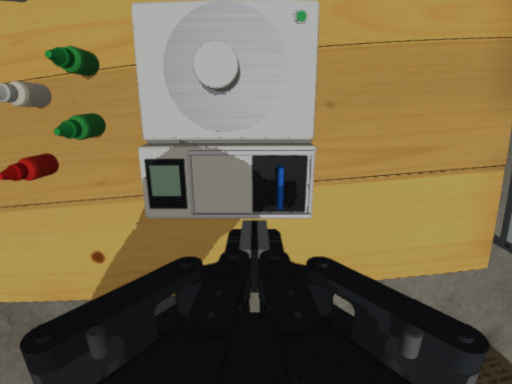

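The cover is shut, with its fin at (280,188) and the black plate against the right rail end. The jar at (216,65) and the bottles on the left are still in place, so I'm handing in.

```bash
python3 -c "
from bench import robot
print(robot.hand_in())"
```

```text
the job is handed in; nothing more can be done
None
```

I tared the right balance (balance_b, the one with the white jar): cover slid open to its stop, orange key pressed fully down and released, cover pushed fully shut, and the job handed in at about 20 s; the key press peaked at about 21 N, firmer than the roughly 5 N it needed.

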